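Put the loose sleeve away and shut the box with the folding lid stay

TASK

Stand the white plastic sleeve upright on the floor of the front right compartment of the green steel parts box and let go. Then break the folding stay that props the lid by pushing its orange knee grip back and down, towards the lid hinge, and after that lower the lid until it is fully shut, without slamming it. Leave the red eraser, the film can and the wood block where they are.

Things in the scene. Friction and masses are not known exactly. Their poses are not given: they have to be found in the camera images.
- box: Green steel parts box, 160 x 224 x 68 mm when shut, fixed. Origin: centre of its underside, on the table; z up, x from its front (nearer the robot) to its back, where the hinge is, y to its left. Walls 2 mm, rim 62 mm high. Inside, a 42 mm high divider along x at y = +30 mm; right of it a 40 mm high one along y at x = +11 mm makes a front and a back compartment.
- tray_floor (a point): Middle of the floor of the front right compartment, at (-31, -39, 3) mm in the box's frame; axes as the box's. The compartment is 82 mm along box x, 136 mm along box y, and about 60 mm deep below the front rim.
- box_lid (a joint): Lid angle about its hinge: 0 fully shut, 1.45 at the start (nearly upright, held by the locked stay). A stiff sheet, 153 mm front to back, 224 mm wide, 2 mm thick, 0.16 kg. With the stay broken, friction holds the lid about where it is left (it sinks under 0.02 rad/s), so draw it forward from behind and press it down, some newtons at its free edge; it stays shut by itself.
- lid_hinge (a point): Middle of the lid's hinge line, on the box at (78, 0, 63) mm in the box's frame; axes as the box's. The hinge line runs along box y.
- lid_edge (a point): Middle of the lid's free edge on its outer (upper) face, 153 mm from the hinge line. Moves with the lid: x of its frame runs from the free edge towards the hinge, z out of the outer face. With the lid shut it is at (-76, 0, 65) mm in the box's frame; with the lid up the outer face looks backwards, away from the robot.
- stay_knee (a joint): Knee angle of the lid's folding stay: two steel strips, 77 mm long, 13 mm wide, outside the box's left (+y) side, from (-20, 116, 36) mm in the box's frame to the lid, 100 mm from its hinge. 2.87 = locked, just past straight, against a stop; 2.75 = straight; 0 = folded, lid shut. It folds back and down (box +x, -z) with 5 to 8 N of push, drawing the lid down; friction holds it where it is left.
- knee_grip (a point): Middle of the orange grip on the stay's knee: a cylinder of 16 mm diameter and 36 mm length along box y, sticking out to the left of the box, its outer end 171 mm from the box's middle plane. At the start it is at (21, 152, 102) mm in the box's frame; with the lid shut about (55, 152, 56).
- sleeve: White plastic sleeve with a strip of violet tape round it, 38 mm across, 50 mm high, an open tube with a wall of 7 mm, standing upright on the other table to the left, 50 g. Origin: centre of its underside; z up its axis. Take it across its outside from above.
- eraser: White eraser in a red sleeve lying flat, 21 x 45 x 13 mm, not to be disturbed. Origin: centre of its underside.
- film: Lying black film can with a grey cap, 52 mm long, 33 mm thick, not to be disturbed. Origin: centre of its underside.
- block: Planed wood block lying flat, 62 x 110 x 19 mm, not to be disturbed. Origin: centre of its underside.
Things that resemble listed ones, but are neither listed nor needed, are in the scene too. What is shaped like the sleeve but yellow is not meant.

How it is judged:
On the way, in this order (a step that is already met when the one before it is completed fails the run):
1. the sleeve stands upright in the front right compartment, released (x of sleeve in the frame of box between -0.07 and 0.009 m and y of sleeve in the frame of box between -0.106 and 0.028 m and z of sleeve in the frame of box below 0.012 m and angle between sleeve's own z axis and vertical below 0.25 rad and contact force between the fingers and sleeve below 0.1 N), for 0.2 s.
2. the knee of the stay is broken while the lid is still up (value of joint stay_knee below 2.4 rad and value of joint box_lid above 0.9 rad), for 0.05 s.
At the end, for the whole second after the job is handed in: The lid is fully shut (angle under 0.035 rad, about 5 mm at its free edge) and the sleeve stands upright (within 0.25 rad) on the floor of the front right compartment (value of joint box_lid below 0.035 rad and x of sleeve in the frame of box between -0.07 and 0.009 m and y of sleeve in the frame of box between -0.106 and 0.028 m and z of sleeve in the frame of box below 0.012 m and angle between sleeve's own z axis and vertical below 0.25 rad); the robot touches nothing.
It fails at once if the lid slams: it closes faster than 2.5 rad/s over the last 0.4 rad (value of joint box_lid below 0.4 rad and velocity of joint box_lid below -2.5 rad/s).
It fails at once if the eraser is moved by more than 30 mm (distance of eraser from where it was at the start of the episode above 0.03 m).
It fails at once if the film can is moved by more than 30 mm (distance of film from where it was at the start of the episode above 0.03 m).
It fails at once if the wood block is moved by more than 30 mm (distance of block from where it was at the start of the episode above 0.03 m).
It also fails if it takes over 67 s, if anything falls off the work surface, if the arm or the gripper's body presses on something with over 40 N, if the wrist force passes 120 N, or if a joint passes its speed limit or range.

ROBOT

A 6-joint arm with a two-finger parallel gripper is mounted at the origin on a cart in front of the work surface, level with it; the furniture and walls round the work are solid. World frame = base frame: x ahead of the robot, y to its left, z up, the work surface at z = 0. Lengths are in m, angles in rad, forces in N, time in s.
With the tool pointing down it reaches from about 0.225 to 0.875 m from the base axis. Payload 3.4 kg.
Tool frame: the origin (TCP) lies midway between the tips of the shut fingers; the grasp point (between the pads) lies 19 mm behind it; y points along the fingers, z is the direction in which the jaws open and shut, and the axes are right-handed (so a half turn about y gives the same grasp; the last joint's range is limited). The gripper opens to 85 mm and grips with 20 to 120 N. Pads are 22 mm wide; open, the fingers measure 114 mm over their backs; the gripper's body (76 mm by 85 mm) begins 54 mm behind the grasp point. The pads swing forward as they close: fully open they stand 13 mm farther back than shut.
Start: joints at [1.048, 0.276, 1.505, -0, 1.361, -0.121], TCP at [0.225, 0.529, 0.231] pointing down, gripper open.
Joint ranges: [-2.89, 2.89], [-0.75, 2.08], [0.22, 2.7], [-1.18, 4.32], [0.11, 2.71], [-2.7, 2.7]. Speed limits (rad/s): [2.57, 2.57, 3.14, 3.14, 3.14, 3.14].

INTERFACE

Orientations are given as [roll, pitch, yaw] about the fixed x, y, z axes, in that order (R = Rz(yaw) Ry(pitch) Rx(roll)).
In Python, from cell import bot, optics, ticket gives the robot as it stands.
- The arm moves only by the tool play_rows, never from a script. Its argument "motion" is a list of rows, each an object with "xyz": the shift along the tool's x, y, z in mm, a list of three; "rot": the turn, a rotation vector about the tool's x, y, z in rad, a list of three; "grip": the finger opening in mm, from 0 to 85.4. A call has 1 to 8 rows; each row shifts and turns the pose as measured when the row begins, along the tool's axes as they then stand; what a row does not reach is not made up. A row lasts 1/12 s, in which the tool goes at most 41.7 mm and 7.16 degrees, less where a joint would pass 70% of its speed; a pose out of reach is approached as far as the arm can. A call with a gripper value outside its range is refused whole. The fingers move at their own pace and stop on an object; "grip_force" is the grip in N (left out, the last holds). Time passes only in rows, so rows that do not move let the fingers close. It gives the time, the measured TCP pose, the force and the opening at its end, in the units of the state.
- bot.observe(): the state, without advancing time (a new reading comes with each control period).
- optics.camera(name): name is "side" or "top"; returns the picture (480x640x3 uint8, red, green, blue); there is no depth.
- optics.camera_model(name): a dict with "K" (3x3 intrinsics, pixels), "k1" (the pictures are not rectified: a ray, as slopes to the right and down, at radius r is drawn at 1 + k1 r^2 times it, then the intrinsics apply), "position" and "orientation" of the camera in the world. Camera axes: x right, y down, z forward; pixel columns grow to the right and rows downward; lengths in m; the calibration is good to about 2 mm. A picture is of the moment at which its call begins. camera_model takes no time and is no camera call.
- ticket.finish_job(): hands the job in, once; it reports no verdict.
The state is a dict: "t": time; "joints": joint angles; "dq": joint speeds; "joint_torque": joint torques, N m; "position": TCP position; "orientation": TCP orientation; "ft_force": force on the tool from outside, world axes, zero at the start; "moment": the same for the moment, N m; "finger_gap": finger opening in m.
Only numpy, scipy, OpenCV 4.12 (cv2) and the standard library are available. Lean on these libraries where they do the work, as an engineer would, in place of code of your own. Each camera call takes 0.05 s, during which the arm holds its last target.

## Working session

There is one attempt and no reset: what is moved stays moved. The work goes in short steps, Python scripts to look and compute and a tool call to move; the robot and the scene stay as the last step left them, time stands still between calls to the robot, and variables do not carry over. Pictures are saved under pics/ and viewed, and the job is handed in when it is done.

Besides the shell and the picture viewer there is one more tool, called after "Emit:" by a JSON object that holds its "fn" and its "kwargs". play_rows: Moves the arm, as the interface text tells. Its arguments: {"type":"object","properties":{"motion":{"type":"array","items":{"type":"object","properties":{"xyz":{"type":"array","items":{"type":"number"}},"rot":{"type":"array","items":{"type":"number"}},"grip":{"type":"number"}}}},"grip_force":{"type":"number"}},"required":["motion"]}

```bash
mkdir -p pics; ls; python3 - <<'E'
from cell import bot, optics, ticket
import cv2
s=bot.observe(); print(s)
for n in("side","top"):
    im=optics.camera(n); cv2.imwrite(f"pics/{n}0.png",im[:,:,::-1]); print(n,optics.camera_model(n))
E
```

```text
pics
{'t': 0.0, 'joints': array([ 1.04801228e+00,  2.76599970e-01,  1.50613709e+00, -3.83246170e-06,
        1.36069134e+00, -1.20976765e-01]), 'dq': array([ 9.32917978e-04,  9.41709317e-05, -3.87025305e-04,  1.01852563e-03,
       -5.74265541e-04,  1.25126199e-03]), 'joint_torque': array([-1.36408216e-03, -4.16770434e+01, -2.45809078e+01, -4.38929574e-04,
        1.11592459e-02, -4.38931792e-06]), 'position': array([0.22460105, 0.52874687, 0.23043529]), 'orientation': array([-1.57261911e+00,  2.17822490e-04, -4.01806676e-01]), 'ft_force': array([-0.17031291, -0.3590534 , -0.37801305]), 'moment': array([ 0.01976254, -0.03337138,  0.01421238]), 'finger_gap': 0.08522166909412635}
side {'K': array([[557.51224868,   0.        , 326.77394952],
       [  0.        , 557.51224868, 231.29502306],
       [  0.        ,   0.        ,   1.        ]]), 'k1': -0.17134267846980847, 'position': array([0.13263095, 0.95977004, 0.79732719]), 'orientation': array([-2.10062065,  0.01308304, -2.77563896])}
top {'K': array([[486.42273987,   0.        , 324.13231864],
       [  0.        , 486.42273987, 235.5073055 ],
       [  0.        ,   0.        ,   1.        ]]), 'k1': -0.01827358355277693, 'position': array([ 0.46857647, -0.17222982,  1.07445727]), 'orientation': array([-3.04476502,  0.02442726, -1.57703605])}
```

View pics/side0.png

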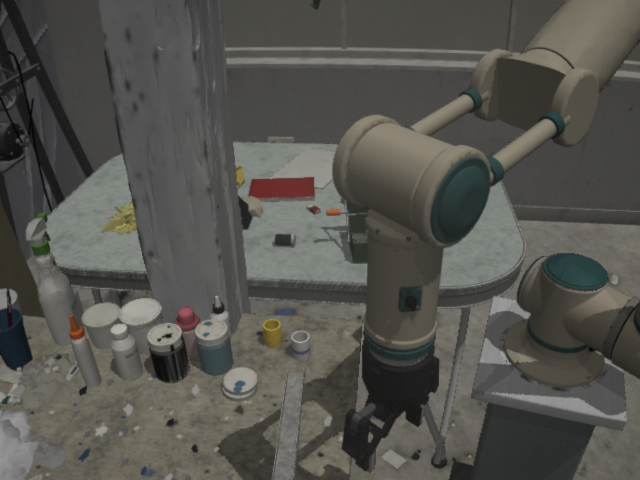

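View pics/top0.png

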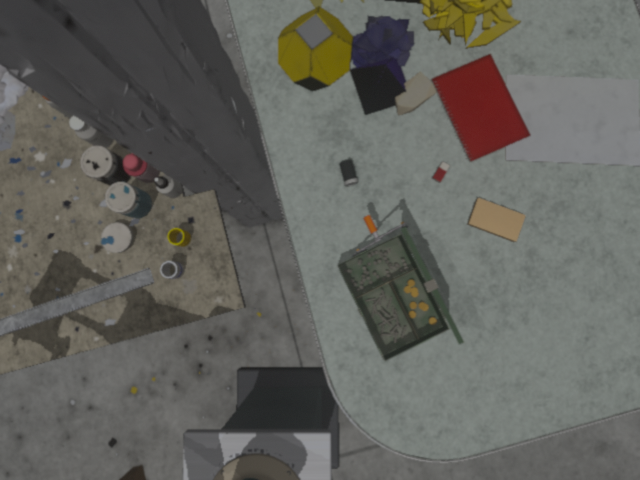

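The side view shows a white sleeve with violet tape at (300,345), and a yellow lookalike at (272,333). The top view shows the same pair at (170,269) and (178,237). The box is at (393,297) in the top view and its knee grip at (370,224). I'll enlarge these next.

```bash
cat > h.py <<'E'
import numpy as np, cv2
from scipy.spatial.transform import Rotation as R
from cell import bot, optics, ticket
M={n:optics.camera_model(n) for n in("side","top")}
def Rm(n): return R.from_euler('xyz',M[n]["orientation"]).as_matrix()
def dist(n): return np.array([M[n]["k1"],0,0,0,0.])
def ray(n,uv):
    p=cv2.undistortPointsIter(np.array([[uv]],float),M[n]["K"],dist(n),None,None,(3,100,1e-10)).ravel()
    d=Rm(n)@np.array([p[0],p[1],1]); return np.array(M[n]["position"]),d/np.linalg.norm(d)
def onz(n,uv,z):
    o,d=ray(n,uv); return o+d*(z-o[2])/d[2]
def tri(us,ut):
    o1,d1=ray("side",us);o2,d2=ray("top",ut)
    s=np.linalg.lstsq(np.c_[d1,-d2],o2-o1,rcond=None)[0]
    a,b=o1+s[0]*d1,o2+s[1]*d2
    return (a+b)/2,np.linalg.norm(a-b)
def proj(n,P):
    P=np.atleast_2d(np.array(P,float)); c=(P-M[n]["position"])@Rm(n)
    return cv2.projectPoints(c,np.zeros(3),np.zeros(3),M[n]["K"],dist(n))[0].reshape(-1,2)
def crop(im,x0,y0,x1,y1,f,name):
    c=cv2.resize(im[y0:y1,x0:x1,::-1],None,fx=f,fy=f,interpolation=cv2.INTER_CUBIC)
    cv2.imwrite(name,c)
E
python3 - <<'E'
from h import *
s=cv2.imread("pics/side0.png")[:,:,::-1];t=cv2.imread("pics/top0.png")[:,:,::-1]
a=cv2.resize(t[210:310,130:230],None,fx=4,fy=4,interpolation=cv2.INTER_CUBIC)
b=cv2.resize(s[300:400,220:320],None,fx=4,fy=4,interpolation=cv2.INTER_CUBIC)
cv2.imwrite("pics/sl.png",np.hstack([a,b])[:,:,::-1])
crop(t,320,180,480,370,3,"pics/boxt.png")
crop(s,230,160,380,280,5,"pics/boxs.png")
print(bot.observe()["t"])
E
```

```text
0.1
```

View pics/sl.png

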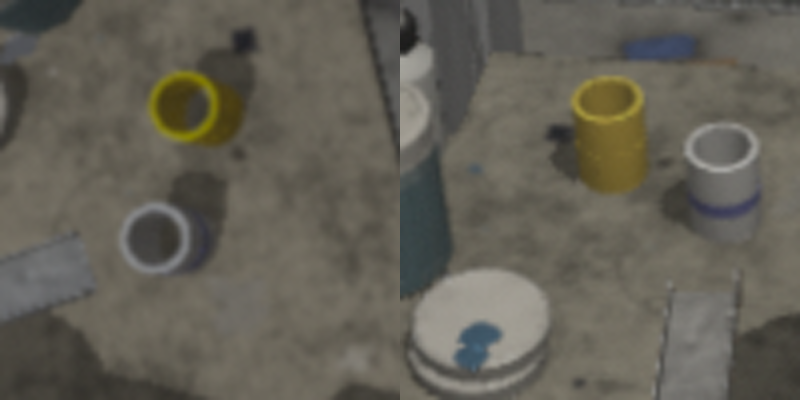

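View pics/boxt.png

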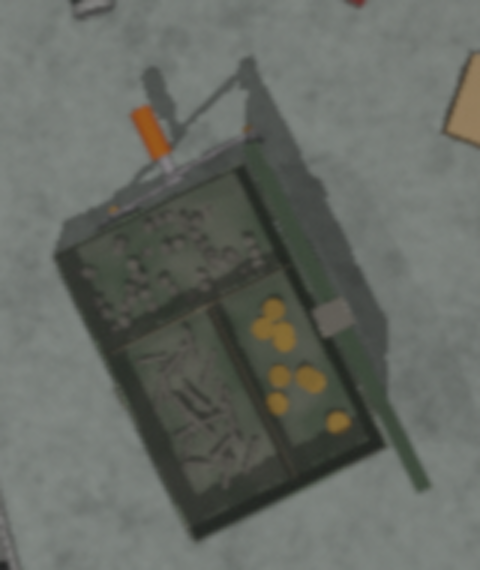

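View pics/boxs.png

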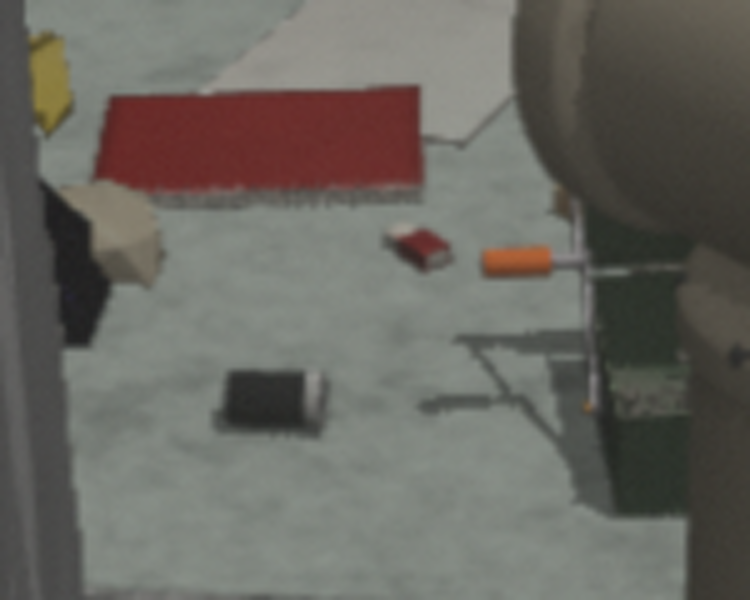

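```bash
python3 - <<'E'
from h import *
np.set_printoptions(precision=4,suppress=True)
print("white",tri((300.5,337),(169.25,269.75)))
print("white bottom side", )
print("yellow",tri((272.3,324.5),(176.3,236.7)))
C={k:onz("top",uv,0.062)[:2] for k,uv in dict(fl=(338.7,265.3),bl=(401,236),fr=(385.7,359),br=(447.3,329)).items()}
print(C)
for a,b in(("fl","bl"),("fr","br"),("fl","fr"),("bl","br")): print(a,b,np.linalg.norm(C[a]-C[b]))
c=sum(C.values())/4
ex=(C["bl"]+C["br"]-C["fl"]-C["fr"]); ey=(C["fl"]+C["bl"]-C["fr"]-C["br"])
print("c",c,"yaw",np.arctan2(ex[1],ex[0]),np.arctan2(ey[1],ey[0])-np.pi/2)
# knee grip
t=cv2.imread("pics/top0.png");s=cv2.imread("pics/side0.png")
def org(im,x0,y0,x1,y1):
    h=cv2.cvtColor(im,cv2.COLOR_BGR2HSV); m=cv2.inRange(h,(5,180,120),(15,255,255)); mm=np.zeros_like(m); mm[y0:y1,x0:x1]=m[y0:y1,x0:x1]
    n,l,st,ce=cv2.connectedComponentsWithStats(mm); i=1+np.argmax(st[1:,4]); return ce[i],st[i]
a=org(t,355,205,390,245);b=org(s,320,200,345,220);print(a,b); g=tri(b[0],a[0]);print("grip",g)
# orient of platform edge, pole base etc
for z in (0,):
  for uv in ((240,305),(218,190),(228,222),(280,215),(326,375)): print(uv,onz("top",uv,z))
E
```

```text
white (array([0.4981, 0.1819, 0.0487]), np.float64(8.276826912641514e-05))
white bottom side
yellow (array([0.5681, 0.1678, 0.0501]), np.float64(0.0006039188555431215))
{'fl': array([ 0.5046, -0.178 ]), 'bl': array([ 0.5647, -0.3084]), 'fr': array([ 0.3131, -0.2721]), 'br': array([ 0.3729, -0.3988])}
fl bl 0.1435398977646086
fr br 0.14013937072250676
fl fr 0.21335641428533242
bl br 0.21207847886598816
c [ 0.4388 -0.2893] yaw -1.134848735065041 -1.1222106339194506Traceback (most recent call last):
  File "<stdin>", line 17, in <module>
  File "<stdin>", line 16, in org
    return _wrapfunc(a, 'argmax', axis=axis, out=out, **kwds)
    return bound(*args, **kwds)
ValueError: attempt to get argmax of an empty sequence
```

```bash
python3 - <<'E'
from h import *
np.set_printoptions(precision=4,suppress=True)
t=cv2.imread("pics/top0.png");s=cv2.imread("pics/side0.png")
def org(im,x0,y0,x1,y1):
    h=cv2.cvtColor(im,cv2.COLOR_BGR2HSV); m=cv2.inRange(h,(4,140,90),(18,255,255)); mm=np.zeros_like(m); mm[y0:y1,x0:x1]=m[y0:y1,x0:x1]
    n,l,st,ce=cv2.connectedComponentsWithStats(mm); i=1+np.argmax(st[1:,4]);
    ys,xs=np.where(l==i); return ce[i],st[i],cv2.minAreaRect(np.c_[xs,ys].astype(np.float32))
a=org(t,355,205,390,245);b=org(s,320,200,345,225);print(a,b); g=tri(b[0],a[0]);print("grip",g)
print("grip on z .102",onz("top",a[0],.102))
for c,y in (((0.4411,-0.2917),-1.118),((0.4388,-0.2893),-1.122)):
    Rz=R.from_euler('z',y).as_matrix(); P=lambda p:np.array([*c,0])+Rz@(np.array(p)/1000)
    print(P((21,152,102)), P((-31,-39,3)))
    pts=[(-75,110,62),(-75,-110,62),(75,110,62),(75,-110,62),(11,30,40),(21,152,102),(60,112,216),(60,-112,216),(60,112,214),(10,-107,40)]
    px=proj("top",[P(p) for p in pts]); print(px)
    if y==-1.118:
        v=cv2.resize(t[180:370,320:480],None,fx=3,fy=3,interpolation=cv2.INTER_CUBIC)
        for q in px: cv2.circle(v,tuple(int(k) for k in (q-[320,180]+.5)*3),3,(0,0,255),-1)
        cv2.imwrite("pics/ov.png",v)
E
```

```text
(array([369.6887, 223.783 ]), array([364, 216,  13,  17, 106], dtype=int32), ((369.9000244140625, 223.80003356933594), (16.54690170288086, 6.260989665985107), 63.43495178222656)) (array([332.8889, 211.6667]), array([327, 210,  13,   5,  54], dtype=int32), ((333.0, 212.0), (4.0, 12.0), 90.0))
grip (array([ 0.5855, -0.2406,  0.1053]), np.float64(0.00046976600687259894))
grip on z .102 [ 0.5861 -0.2408  0.102 ]
[ 0.587  -0.2441  0.102 ] [ 0.3925 -0.2809  0.003 ]
[[337.7907 264.0695]
 [385.8926 360.874 ]
 [402.1864 232.1057]
 [451.4112 327.9202]
 [391.0917 280.3343]
 [371.3277 223.3338]
 [405.8696 225.8416]
 [465.2215 341.067 ]
 [405.7088 225.9728]
 [420.5506 339.5936]]
[ 0.5849 -0.2423  0.102 ] [ 0.3902 -0.2783  0.003 ]
[[336.7712 264.9621]
 [384.4719 361.9891]
 [401.3108 233.2477]
 [450.1432 329.2953]
 [390.0338 281.4289]
 [370.4389 224.3849]
 [404.8276 227.1534]
 [463.705  342.6671]
 [404.6692 227.2816]
 [419.2491 340.8264]]
```

View pics/ov.png

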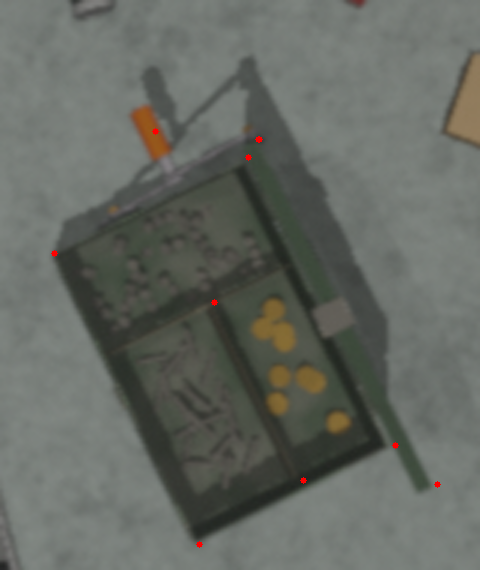

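```bash
python3 - <<'E'
from h import *
np.set_printoptions(precision=4,suppress=True)
for n in M:
    p=np.array(M[n]["position"]); print(n,"nadir",proj(n,[p-[0,0,1.0+0*p[2]]]))
def az(n,uv):
    o,d=ray(n,uv); return o[:2],np.degrees(np.arctan2(d[1],d[0]))
for uv in ((205,5),(240,100),(270,180),(282,216),(100,60),(170,150),(215,190),(235,225)): print("top",uv,az("top",uv), onz("top",uv,0))
for uv in ((200,10),(220,150),(245,310),(105,20),(130,180),(150,300),(190,100)): print("side",uv,az("side",uv),onz("side",uv,0))
t=cv2.imread("pics/top0.png");crop(t[:,:,::-1],0,0,330,330,2.4,"pics/pil.png".replace("pil","pil"))
crop(cv2.imread("pics/side0.png")[:,:,::-1],90,150,330,400,2.4,"pics/pils.png")
E
```

```text
side nadir [[333.9961 707.6053]]
top nadir [[336.0704 282.7456]]
top (205, 5) (array([ 0.4686, -0.1722]), np.float64(24.90067660337066)) [1.1209 0.1306 0.    ]
top (240, 100) (array([ 0.4686, -0.1722]), np.float64(27.37684152223244)) [0.8874 0.0447 0.    ]
top (270, 180) (array([ 0.4686, -0.1722]), np.float64(32.40622674195656)) [ 0.6998 -0.0255  0.    ]
top (282, 216) (array([ 0.4686, -0.1722]), np.float64(38.69449371240532)) [ 0.6177 -0.0528  0.    ]
top (100, 60) (array([ 0.4686, -0.1722]), np.float64(46.39644573376749)) [0.9909 0.3762 0.    ]
top (170, 150) (array([ 0.4686, -0.1722]), np.float64(51.09373783713917)) [0.7722 0.204  0.    ]
top (215, 190) (array([ 0.4686, -0.1722]), np.float64(52.27041903095341)) [0.6784 0.0989 0.    ]
top (235, 225) (array([ 0.4686, -0.1722]), np.float64(59.984154451536995)) [0.5985 0.0526 0.    ]
side (200, 10) (array([0.1326, 0.9598]), np.float64(-56.484728968140786)) [ 3.4445 -4.0411  0.    ]
side (220, 150) (array([0.1326, 0.9598]), np.float64(-57.08079578029525)) [ 1.2377 -0.7471  0.    ]
side (245, 310) (array([0.1326, 0.9598]), np.float64(-57.880038379168894)) [0.6786 0.0902 0.    ]
side (105, 20) (array([0.1326, 0.9598]), np.float64(-47.326209810326276)) [ 4.1986 -3.4505  0.    ]
side (130, 180) (array([0.1326, 0.9598]), np.float64(-47.07358766580315)) [ 1.4042 -0.4073  0.    ]
side (150, 300) (array([0.1326, 0.9598]), np.float64(-46.48996767288753)) [0.9118 0.1389 0.    ]
side (190, 100) (array([0.1326, 0.9598]), np.float64(-54.54382326188927)) [ 1.729  -1.2819  0.    ]
```

View pics/pil.png

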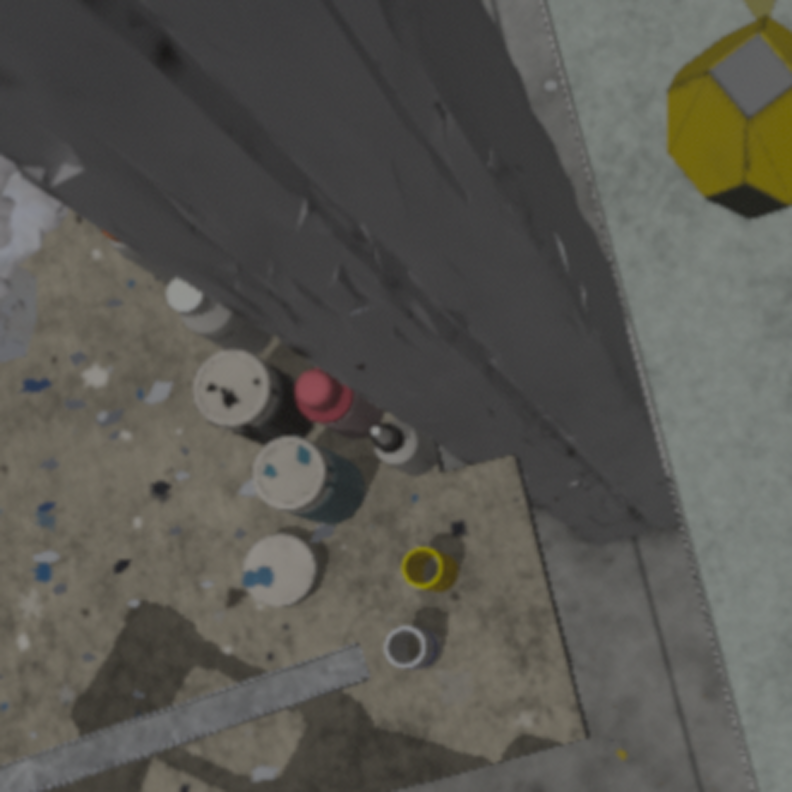

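View pics/pils.png

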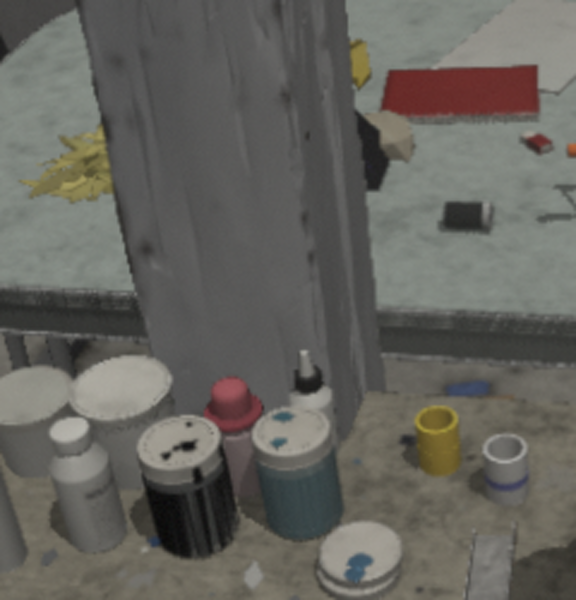

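```bash
cat >> h.py <<'E'
def go(xyz,yaw=None,Rt=None,step=38,verbose=True):
    s=bot.observe(); R0=R.from_euler('xyz',s["orientation"])
    if Rt is None: Rt=R.from_euler('xyz',[-np.pi/2,0,yaw])
    d=R0.inv().apply(np.array(xyz)-s["position"])*1000
    r=(R0.inv()*Rt).as_rotvec()
    n=max(np.linalg.norm(d)/step,np.degrees(np.linalg.norm(r))/6.5)
    print("t",s["t"],"tool delta mm",d.round(1),"rotvec",r.round(3),"rows",round(n,1),"ft",s["ft_force"].round(1),"gap",round(s["finger_gap"],4))
E
python3 -c "
from h import *
go((0.498,0.182,0.15),-0.4)"
```

```text
t 0.1 tool delta mm [ 387.2   80.8 -212.2] rotvec [ 0.002 -0.002 -0.   ] rows 11.8 ft [ 0.  -0.5 -0.2] gap 0.0855
```

Emit:
{"fn": "play_rows", "kwargs": {"motion": [{"xyz":[32,3,-17.5],"rot":[0,0,0],"grip":65},{"xyz":[32,3,-17.5],"rot":[0,0,0],"grip":65},{"xyz":[32,3,-17.5],"rot":[0,0,0],"grip":65},{"xyz":[32,3,-17.5],"rot":[0,0,0],"grip":65},{"xyz":[32,3,-17.5],"rot":[0,0,0],"grip":65},{"xyz":[32,3,-17.5],"rot":[0,0,0],"grip":65},{"xyz":[32,3,-17.5],"rot":[0,0,0],"grip":65},{"xyz":[32,3,-17.5],"rot":[0,0,0],"grip":65}], "grip_force": 30}}

```text
t: 0.77
position: [0.4068, 0.2975, 0.2015]
orientation: [-1.573, 0.006, -0.387]
ft_force: [1.3, -0.7, 0.0]
finger_gap: 0.065
```

```bash
python3 -c "
from h import *
go((0.498,0.182,0.12),-0.4);print(bot.observe()['joints'])"
```

```text
t 0.7667 tool delta mm [128.6  80.9 -72.3] rotvec [ 0.002  0.013 -0.006] rows 4.4 ft [ 1.3 -0.7  0. ] gap 0.065
[ 0.4909073   0.19147676  1.69731084  0.00337892  1.25827498 -0.69396026]
```

Emit:
{"fn": "play_rows", "kwargs": {"motion": [{"xyz":[26,10,-14],"rot":[0,0,0],"grip":65},{"xyz":[26,15,-14],"rot":[0,0.013,0],"grip":65},{"xyz":[26,20,-14],"rot":[0,0,0],"grip":65},{"xyz":[26,20,-14],"rot":[0,0,0],"grip":65},{"xyz":[24,16,-14],"rot":[0,0,0],"grip":65},{"xyz":[0,0,0],"rot":[0,0,0],"grip":65}]}}

```text
t: 1.27
position: [0.5053, 0.1718, 0.1162]
orientation: [-1.572, 0.002, -0.407]
ft_force: [-0.0, 0.1, -1.0]
finger_gap: 0.0648
```

```bash
python3 - <<'E'
from h import *
go((0.498,0.182,0.016),-0.4)
for n in M: cv2.imwrite(f"pics/{n}1.png",optics.camera(n)[:,:,::-1])
t=cv2.imread("pics/top1.png")[190:330,90:250];s=cv2.imread("pics/side1.png")[260:400,210:370]
cv2.imwrite("pics/c1.png",np.hstack([cv2.resize(t,None,fx=2.5,fy=2.5),cv2.resize(s,None,fx=2.5,fy=2.5)]))
E
```

```text
t 1.2667 tool delta mm [-10.6 100.2   6.6] rotvec [ 0.002 -0.007 -0.002] rows 2.7 ft [-0.   0.1 -1. ] gap 0.0648
```

View pics/c1.png

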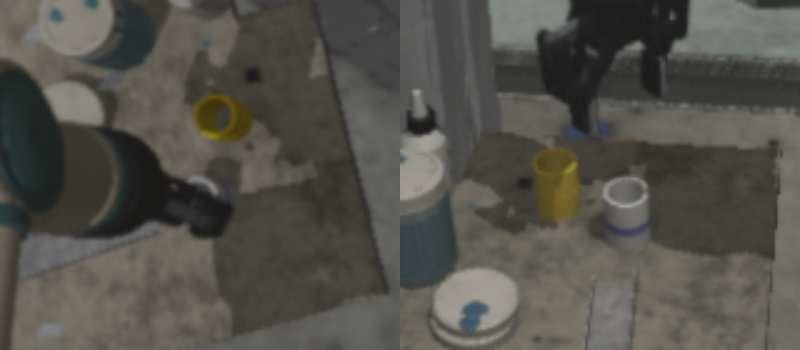

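The crops show the gripper over the white sleeve at side (301,343), with the yellow one clear beside it. I'll correct the offset, then descend.

Emit:
{"fn": "play_rows", "kwargs": {"motion": [{"xyz":[-10,10,6.5],"rot":[0,-0.007,0],"grip":65},{"xyz":[0,20,0],"rot":[0,0,0],"grip":65},{"xyz":[0,0,0],"rot":[0,0,0],"grip":65}]}}

```text
t: 1.62
position: [0.497, 0.1875, 0.0899]
orientation: [-1.566, 0.001, -0.399]
ft_force: [0.0, 0.4, 0.2]
finger_gap: 0.0649
```

```bash
python3 -c "
from h import *
go((0.498,0.182,0.016),-0.4)"
```

```text
t 1.6167 tool delta mm [ 3.1 73.9 -5.1] rotvec [-0.005  0.001 -0.001] rows 1.9 ft [0.  0.4 0.2] gap 0.0649
```

Emit:
{"fn": "play_rows", "kwargs": {"motion": [{"xyz":[2,15,-4],"rot":[0,0,0],"grip":65},{"xyz":[0,20,0],"rot":[0,0,0],"grip":65},{"xyz":[0,20,0],"rot":[0,0,0],"grip":65},{"xyz":[0,15,0],"rot":[0,0,0],"grip":65},{"xyz":[0,0,0],"rot":[0,0,0],"grip":65}]}}

```text
t: 2.03
position: [0.4985, 0.19, 0.0249]
orientation: [-1.558, -0.006, -0.392]
ft_force: [-0.2, -0.4, -0.0]
finger_gap: 0.0652
```

```bash
python3 -c "
from h import *
go((0.498,0.182,0.016),-0.4)"
```

```text
t 2.0333 tool delta mm [ 2.5  8.8 -7.7] rotvec [-0.012  0.008  0.006] rows 0.3 ft [-0.2 -0.4 -0. ] gap 0.0652
```

Emit:
{"fn": "play_rows", "kwargs": {"motion": [{"xyz":[2.5,7,-8],"rot":[-0.012,0.008,0.006],"grip":65},{"xyz":[0,0,0],"rot":[0,0,0],"grip":65}]}}

```text
t: 2.2
position: [0.498, 0.1829, 0.0195]
orientation: [-1.57, -0.001, -0.398]
ft_force: [0.1, -0.1, 0.2]
finger_gap: 0.0649
```

```bash
python3 -c "
from h import *
go((0.498,0.182,0.016),-0.4)"
```

```text
t 2.2 tool delta mm [ 0.3  3.5 -0.8] rotvec [-0.001  0.002  0.001] rows 0.1 ft [ 0.1 -0.1  0.2] gap 0.0649
```

Emit:
{"fn": "play_rows", "kwargs": {"motion": [{"xyz":[0,1,0],"rot":[0,0,0],"grip":25},{"xyz":[0,0,0],"rot":[0,0,0],"grip":25},{"xyz":[0,0,0],"rot":[0,0,0],"grip":25},{"xyz":[0,0,0],"rot":[0,0,0],"grip":25},{"xyz":[0,0,0],"rot":[0,0,0],"grip":25},{"xyz":[0,0,0],"rot":[0,0,0],"grip":25}], "grip_force": 30}}

```text
t: 2.7
position: [0.5008, 0.1838, 0.0228]
orientation: [-1.565, -0.007, -0.398]
ft_force: [-0.6, -0.5, -0.2]
finger_gap: 0.0357
```

```bash
python3 -c "
from h import *
s=bot.observe();print(s['position'],s['orientation'])
go((0.40,0.10,0.26),-0.6)"
```

```text
[0.50082283 0.18377987 0.02279182] [-1.56547609 -0.00724161 -0.39777437]
t 2.7 tool delta mm [ -58.8 -238.3 -115. ] rotvec [-0.006  0.202  0.007] rows 7.1 ft [-0.6 -0.5 -0.2] gap 0.0357
```

Emit:
{"fn": "play_rows", "kwargs": {"motion": [{"xyz":[0,-20,0],"rot":[0,0,0],"grip":25},{"xyz":[0,-30,0],"rot":[0,0,0],"grip":25},{"xyz":[-10,-35,-5],"rot":[0,0.02,0],"grip":25},{"xyz":[-15,-35,-15],"rot":[0,0.04,0],"grip":25},{"xyz":[-15,-35,-25],"rot":[0,0.05,0],"grip":25},{"xyz":[-15,-30,-30],"rot":[0,0.05,0],"grip":25},{"xyz":[-10,-20,-30],"rot":[0,0.05,0],"grip":25}]}}

```text
t: 3.28
position: [0.3949, 0.1235, 0.2247]
orientation: [-1.57, 0.0, -0.614]
ft_force: [1.4, -0.9, 0.3]
finger_gap: 0.0358
```

```bash
python3 - <<'E'
from h import *
c=np.array([.4395,-.2895,0]);B=R.from_euler('z',-1.12)
print(c+B.apply([-.031,-.039,.003]))
go((0.392,-0.2795,0.22),-1.12)
for n in ("side",): cv2.imwrite(f"pics/{n}2.png",optics.camera(n)[:,:,::-1])
E
```

```text
[ 0.39088993 -0.2785885   0.003     ]
t 3.2833 tool delta mm [ 229.9    4.2 -331. ] rotvec [-0.001  0.506 -0.001] rows 10.6 ft [ 1.4 -0.9  0.3] gap 0.0358
```

View pics/side2.png

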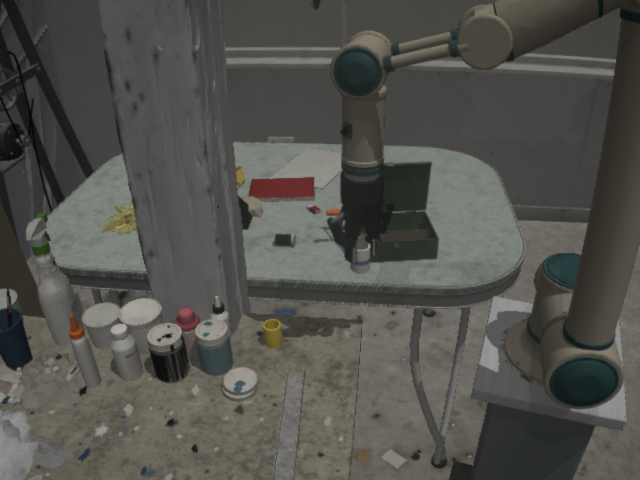

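Emit:
{"fn": "play_rows", "kwargs": {"motion": [{"xyz":[19.6,0,-27.8],"rot":[0,0.05,0],"grip":25},{"xyz":[21,0,-26.8],"rot":[0,0.05,0],"grip":25},{"xyz":[22.3,0,-25.7],"rot":[0,0.05,0],"grip":25},{"xyz":[23.5,0,-24.5],"rot":[0,0.05,0],"grip":25},{"xyz":[24.7,0,-23.3],"rot":[0,0.05,0],"grip":25},{"xyz":[25.8,0,-22.1],"rot":[0,0.05,0],"grip":25},{"xyz":[26.9,0,-20.8],"rot":[0,0.05,0],"grip":25},{"xyz":[27.9,0,-19.4],"rot":[0,0.05,0],"grip":25}]}}

```text
t: 4.0
position: [0.3867, -0.1556, 0.2323]
orientation: [-1.557, -0.007, -1.02]
ft_force: [0.2, 0.4, -1.5]
finger_gap: 0.0361
```

```bash
python3 -c "
from h import *
go((0.391,-0.2785,0.16),-1.12)"
```

```text
t 4.0 tool delta mm [106.5  72.3 -61.6] rotvec [-0.014  0.1    0.007] rows 3.8 ft [ 0.2  0.4 -1.5] gap 0.0361
```

Emit:
{"fn": "play_rows", "kwargs": {"motion": [{"xyz":[24,12,-16],"rot":[-0.007,0.03,0.004],"grip":25},{"xyz":[26,16,-14],"rot":[-0.007,0.03,0.003],"grip":25},{"xyz":[26,16,-12],"rot":[0,0.03,0],"grip":25},{"xyz":[20,16,-10],"rot":[0,0.01,0],"grip":25},{"xyz":[0,0,0],"rot":[0,0,0],"grip":25}]}}

```text
t: 4.42
position: [0.3882, -0.2785, 0.171]
orientation: [-1.569, -0.008, -1.134]
ft_force: [-1.5, 0.2, -2.2]
finger_gap: 0.0361
```

```bash
python3 -c "
from h import *
go((0.391,-0.2785,0.10),-1.12)"
```

```text
t 4.4167 tool delta mm [ 0.6 71.   2.4] rotvec [-0.002 -0.014  0.008] rows 1.9 ft [-1.5  0.2 -2.2] gap 0.0361
```

Emit:
{"fn": "play_rows", "kwargs": {"motion": [{"xyz":[0.5,20,2.5],"rot":[0,-0.014,0.008],"grip":25},{"xyz":[0,25,0],"rot":[0,0,0],"grip":25},{"xyz":[0,20,0],"rot":[0,0,0],"grip":25},{"xyz":[0,0,0],"rot":[0,0,0],"grip":25}]}}

```text
t: 4.75
position: [0.3913, -0.2797, 0.1038]
orientation: [-1.568, -0.0, -1.124]
ft_force: [-0.1, 0.4, -0.9]
finger_gap: 0.0359
```

```bash
python3 - <<'E'
from h import *
go((0.391,-0.2785,0.028),-1.12)
for n in M: cv2.imwrite(f"pics/{n}3.png",optics.camera(n)[:,:,::-1])
t=cv2.imread("pics/top3.png")[200:380,300:480];s=cv2.imread("pics/side3.png")[140:290,300:450]
cv2.imwrite("pics/c3.png",np.hstack([cv2.resize(t,(400,400)),cv2.resize(s,(400,400))]))
E
```

```text
t 4.75 tool delta mm [-1.2 75.8  0.1] rotvec [-0.003 -0.004  0.   ] rows 2.0 ft [-0.1  0.4 -0.9] gap 0.0359
```

View pics/c3.png

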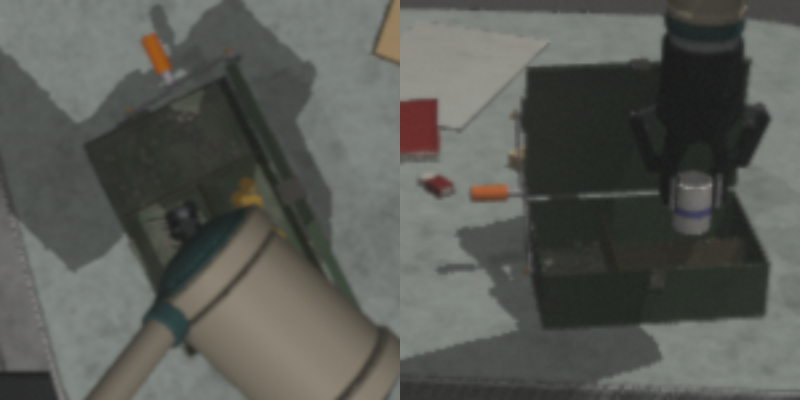

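The sleeve hangs upright over the front right compartment, at crop (693,205), with the knee grip untouched. I'll lower it.

Emit:
{"fn": "play_rows", "kwargs": {"motion": [{"xyz":[-1,18,0],"rot":[0,0,0],"grip":25},{"xyz":[0,18,0],"rot":[0,0,0],"grip":25},{"xyz":[0,16,0],"rot":[0,0,0],"grip":25},{"xyz":[0,12,0],"rot":[0,0,0],"grip":25},{"xyz":[0,5,0],"rot":[0,0,0],"grip":25},{"xyz":[0,0,0],"rot":[0,0,0],"grip":25}]}}

```text
t: 5.35
position: [0.4007, -0.2848, 0.0463]
orientation: [-1.558, -0.025, -1.12]
ft_force: [0.1, -0.2, -0.9]
finger_gap: 0.0357
```

```bash
python3 - <<'E'
from h import *
go((0.391,-0.2785,0.026),-1.12)
E
```

```text
t 5.35 tool delta mm [-10.4  19.9  -6.3] rotvec [-0.013 -0.     0.025] rows 0.6 ft [ 0.1 -0.2 -0.9] gap 0.0357
```

Emit:
{"fn": "play_rows", "kwargs": {"motion": [{"xyz":[-10,4,-6],"rot":[-0.013,0,0.025],"grip":25},{"xyz":[0,6,0],"rot":[0,0,0],"grip":25},{"xyz":[0,3,0],"rot":[0,0,0],"grip":25}]}}

```text
t: 5.6
position: [0.3928, -0.2796, 0.036]
orientation: [-1.569, -0.005, -1.119]
ft_force: [0.1, 1.0, -1.6]
finger_gap: 0.0364
```

```bash
python3 - <<'E'
from h import *
go((0.391,-0.2785,0.026),-1.12)
E
```

```text
t 5.6 tool delta mm [-1.9 10.  -1.1] rotvec [-0.001  0.001  0.005] rows 0.3 ft [ 0.1  1.  -1.6] gap 0.0364
```

Emit:
{"fn": "play_rows", "kwargs": {"motion": [{"xyz":[-2,5,-1],"rot":[0,0,0.005],"grip":25},{"xyz":[0,4,0],"rot":[0,0,0],"grip":25}]}}

```text
t: 5.77
position: [0.3914, -0.2787, 0.0274]
orientation: [-1.569, -0.002, -1.119]
ft_force: [-1.0, 0.8, -0.3]
finger_gap: 0.0362
```

```bash
python3 - <<'E'
from h import *
go((0.391,-0.2785,0.026),-1.12)
E
```

```text
t 5.7667 tool delta mm [-0.3  1.4 -0.3] rotvec [-0.002  0.001  0.002] rows 0.0 ft [-1.   0.8 -0.3] gap 0.0362
```

Now I'll touch down gently and release.

Emit:
{"fn": "play_rows", "kwargs": {"motion": [{"xyz":[0,2,0],"rot":[0,0,0],"grip":25},{"xyz":[0,1,0],"rot":[0,0,0],"grip":25}]}}

```text
t: 5.93
position: [0.3912, -0.2785, 0.0235]
orientation: [-1.569, -0.001, -1.119]
ft_force: [0.3, 0.8, -0.4]
finger_gap: 0.036
```

```bash
python3 - <<'E'
from h import *
go((0.391,-0.2785,0.026),-1.12)
E
```

```text
t 5.9333 tool delta mm [-0.1 -2.5 -0.1] rotvec [-0.002  0.001  0.001] rows 0.1 ft [ 0.3  0.8 -0.4] gap 0.036
```

Emit:
{"fn": "play_rows", "kwargs": {"motion": [{"xyz":[0,2,0],"rot":[0,0,0],"grip":25},{"xyz":[0,1,0],"rot":[0,0,0],"grip":25}]}}

```text
t: 6.1
position: [0.3913, -0.2787, 0.0229]
orientation: [-1.569, -0.001, -1.119]
ft_force: [-2.9, 1.9, 10.9]
finger_gap: 0.0358
```

It has touched the floor: 11 N at z=0.023. Releasing.

Emit:
{"fn": "play_rows", "kwargs": {"motion": [{"xyz":[0,0,0],"rot":[0,0,0],"grip":62},{"xyz":[0,0,0],"rot":[0,0,0],"grip":62},{"xyz":[0,0,0],"rot":[0,0,0],"grip":62},{"xyz":[0,0,0],"rot":[0,0,0],"grip":62}]}}

```text
t: 6.43
position: [0.392, -0.2794, 0.0237]
orientation: [-1.568, -0.004, -1.12]
ft_force: [-1.0, -0.9, -0.7]
finger_gap: 0.062
```

```bash
python3 - <<'E'
from h import *
go((0.391,-0.2785,0.2),-1.12)
E
```

```text
t 6.4333 tool delta mm [  -0.6 -176.3   -0. ] rotvec [-0.003  0.     0.004] rows 4.6 ft [-1.  -0.9 -0.7] gap 0.062
```

Emit:
{"fn": "play_rows", "kwargs": {"motion": [{"xyz":[0,-20,0],"rot":[0,0,0],"grip":62},{"xyz":[0,-20,0],"rot":[0,0,0],"grip":62},{"xyz":[0,-30,0],"rot":[0,0,0],"grip":62},{"xyz":[0,-35,0],"rot":[0,0,0],"grip":62},{"xyz":[0,-35,0],"rot":[0,0,0],"grip":62},{"xyz":[0,-35,0],"rot":[0,0,0],"grip":62}]}}

```text
t: 6.93
position: [0.3866, -0.2748, 0.1958]
orientation: [-1.576, 0.019, -1.12]
ft_force: [0.6, -0.9, -0.7]
finger_gap: 0.0619
```

```bash
python3 - <<'E'
from h import *
go((0.391,-0.2785,0.2),-1.12)
for n in M: cv2.imwrite(f"pics/{n}4.png",optics.camera(n)[:,:,::-1])
t=cv2.imread("pics/top4.png")[200:380,300:480];s=cv2.imread("pics/side4.png")[140:290,300:450]
cv2.imwrite("pics/c4.png",np.hstack([cv2.resize(t,(400,400)),cv2.resize(s,(400,400))]))
E
```

```text
t 6.9333 tool delta mm [ 5.2 -4.4  2.3] rotvec [ 0.006  0.    -0.019] rows 0.2 ft [ 0.6 -0.9 -0.7] gap 0.0619
```

View pics/c4.png

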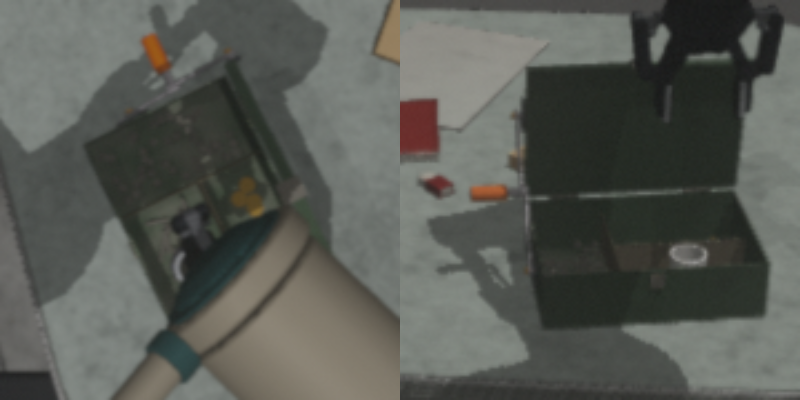

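The sleeve stands upright in the front right compartment: its rim ellipse is level at side crop (688,254). The fingers are clear and the stay is still locked. Next I'll plan the approach to the knee grip and its path.

```bash
cat >> h.py <<'E'
c=np.array([.4395,-.2895,0]);B=R.from_euler('z',-1.12)
def W(p): return c+B.apply(np.array(p)/1000)
def toB(w): return B.inv().apply(np.array(w)-c)*1000
def plan(xyz,yaw=None,Rt=None,n=8):
    s=bot.observe(); R0=R.from_euler('xyz',s["orientation"]); p0=s["position"]
    if Rt is None: Rt=R.from_euler('xyz',[-np.pi/2,0,yaw])
    rv=(R0.inv()*Rt).as_rotvec(); d=(np.array(xyz)-p0)/n*1000
    print("t",s["t"],"box",toB(p0).round(1),"ft",s["ft_force"].round(1),"rot/row",(rv/n).round(3))
    for i in range(n): print(i,(R0*R.from_rotvec(rv*i/n)).inv().apply(d).round(1))
E
python3 - <<'E'
from h import *
print(onz("side",(408,235.25),0.053),toB(onz("side",(408,235.25),0.053)))
print("grip box",toB([.5856,-.2406,.104]))
plan(W((-35,158,215)),-2.69,n=14)
H=np.array([78,63]);A=np.array([-20,36])
for q in (1.45,1.4,1.3,1.2,1.1,1,.9,.8,.7,.5,.3,0):
    L=H+100*np.array([-np.cos(q),np.sin(q)]);m=(A+L)/2;v=L-A;l=np.linalg.norm(v);v/=l
    hh=np.sqrt(max(0,77.2**2-l*l/4)); print(q,(m+hh*np.array([v[1],-v[0]])).round(1),"knee",2*np.arcsin(min(1,l/154.4))-np.pi+2.75)
E
```

```text
[ 0.38954357 -0.2759431   0.053     ] [-33.96770909 -39.05929802  53.        ]
grip box [ 19.63829378 152.80954622 104.        ]
t 7.0333 box [-31.9 -39.5 200.2] ft [ 0.4 -0.7 -0.1] rot/row [ 0.     0.112 -0.   ]
0 [-0.2 -1.1 14.1]
1 [-1.8 -1.1 14. ]
2 [-3.4 -1.1 13.7]
3 [-4.9 -1.1 13.2]
4 [-6.3 -1.1 12.6]
5 [-7.7 -1.  11.8]
6 [-9.  -1.  10.9]
7 [-10.1  -1.    9.8]
8 [-11.2  -1.    8.6]
9 [-12.1  -1.    7.3]
10 [-12.8  -1.    5.9]
11 [-13.4  -1.    4.5]
12 [-13.8  -1.1   2.9]
13 [-14.   -1.1   1.4]
1.45 [32.3 92.8] knee 2.457125588414296
1.4 [36.9 88.2] knee 2.240095780014955
1.3 [41.4 82.8] knee 1.9581057774645703
1.2 [44.1 79. ] knee 1.7404468121575727
1.1 [46.  76.1] knee 1.5514556650263334
1 [47.4 73.6] knee 1.3791406089873888
0.9 [48.6 71.4] knee 1.2177822248149806
0.8 [49.6 69.5] knee 1.0641475283935458
0.7 [50.4 67.7] knee 0.916208007739248
0.5 [51.8 64.4] knee 0.632336348964464
0.3 [53.  61.1] knee 0.35914934859129133
0 [54.8 55.1] knee -0.0390710083189405
```

Emit:
{"fn": "play_rows", "kwargs": {"motion": [{"xyz":[0,-1,14],"rot":[0,0.112,0],"grip":45},{"xyz":[-2,-1,14],"rot":[0,0.112,0],"grip":45},{"xyz":[-3.5,-1,14],"rot":[0,0.112,0],"grip":45},{"xyz":[-5,-1,13],"rot":[0,0.112,0],"grip":45},{"xyz":[-6.5,-1,12.5],"rot":[0,0.112,0],"grip":45},{"xyz":[-8,-1,12],"rot":[0,0.112,0],"grip":45},{"xyz":[-9,-1,11],"rot":[0,0.112,0],"grip":45},{"xyz":[-10,-1,10],"rot":[0,0.112,0],"grip":45}]}}

```text
t: 7.7
position: [0.4919, -0.2265, 0.2031]
orientation: [-1.582, 0.001, -2.062]
ft_force: [0.3, -0.1, -0.2]
finger_gap: 0.0451
```

```bash
python3 - <<'E'
from h import *
plan(W((-35,158,215)),-2.69,n=8)
E
```

```text
t 7.7 box [-33.9  74.6 203.1] ft [ 0.3 -0.1 -0.2] rot/row [0.001 0.078 0.   ]
0 [-8.5 -1.5  6. ]
1 [-9.  -1.5  5.3]
2 [-9.4 -1.5  4.6]
3 [-9.7 -1.5  3.9]
4 [-10.   -1.5   3.1]
5 [-10.2  -1.5   2.3]
6 [-10.3  -1.5   1.5]
7 [-10.4  -1.5   0.7]
```

Emit:
{"fn": "play_rows", "kwargs": {"motion": [{"xyz":[-8.5,-1.5,6],"rot":[0,0.078,0],"grip":45},{"xyz":[-9,-1.5,5],"rot":[0,0.078,0],"grip":45},{"xyz":[-9.5,-1.5,4.5],"rot":[0,0.078,0],"grip":45},{"xyz":[-10,-1.5,4],"rot":[0,0.078,0],"grip":45},{"xyz":[-10,-1.5,3],"rot":[0,0.078,0],"grip":45},{"xyz":[-10,-1.5,2],"rot":[0,0.078,0],"grip":45},{"xyz":[-10,-1.5,1.5],"rot":[0,0.078,0],"grip":45},{"xyz":[-10,-1.5,1],"rot":[0,0.078,0],"grip":45}]}}

```text
t: 8.37
position: [0.5673, -0.1855, 0.2027]
orientation: [-1.594, -0.016, -2.719]
ft_force: [0.6, -0.0, 0.2]
finger_gap: 0.0452
```

```bash
python3 - <<'E'
from h import *
plan(W((20,157,170)),-2.69,n=3)
E
```

```text
t 8.3667 box [-37.9 160.4 202.7] ft [ 0.6 -0.   0.2] rot/row [ 0.008 -0.01   0.005]
0 [ 0.4 10.5 19.6]
1 [ 0.7 10.6 19.5]
2 [ 0.9 10.8 19.4]
```

Emit:
{"fn": "play_rows", "kwargs": {"motion": [{"xyz":[0,8,20],"rot":[0.012,-0.015,0.008],"grip":40},{"xyz":[1,8,20],"rot":[0.012,-0.015,0.008],"grip":40},{"xyz":[1,8,18],"rot":[0,0,0],"grip":40},{"xyz":[0,0,0],"rot":[0,0,0],"grip":40}]}}

```text
t: 8.7
position: [0.5921, -0.2373, 0.1721]
orientation: [-1.574, -0.001, -2.686]
ft_force: [0.2, -0.2, 0.0]
finger_gap: 0.04
```

```bash
python3 - <<'E'
from h import *
plan(W((20,157,140)),-2.69,n=2)
cv2.imwrite("pics/side5.png",optics.camera("side")[:,:,::-1]);cv2.imwrite("pics/top5.png",optics.camera("top")[:,:,::-1])
t=cv2.imread("pics/top5.png")[200:380,300:480];s=cv2.imread("pics/side5.png")[140:290,300:450]
cv2.imwrite("pics/c5.png",np.hstack([cv2.resize(t,(400,400)),cv2.resize(s,(400,400))]))
E
```

```text
t 8.7 box [ 19.5 160.1 172.1] ft [ 0.2 -0.2  0. ] rot/row [0.001 0.002 0.   ]
0 [ 1.5 16.   0.3]
1 [ 1.5 16.   0.3]
```

View pics/c5.png

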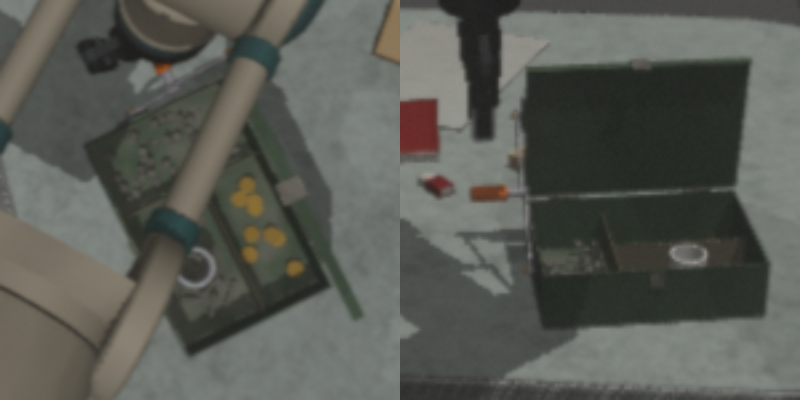

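The open fingers are above the orange grip: finger tip at side crop (483,135), grip at (488,193). I'll lower them to straddle it.

Emit:
{"fn": "play_rows", "kwargs": {"motion": [{"xyz":[2,16,0],"rot":[0,0,0],"grip":40},{"xyz":[1,16,0],"rot":[0,0,0],"grip":40},{"xyz":[0,16,0],"rot":[0,0,0],"grip":40},{"xyz":[0,0,0],"rot":[0,0,0],"grip":40}]}}

```text
t: 9.13
position: [0.5876, -0.2329, 0.1251]
orientation: [-1.577, 0.002, -2.685]
ft_force: [-0.3, 0.0, -0.9]
finger_gap: 0.0403
```

```bash
python3 - <<'E'
from h import *
plan(W((20,157,84)),-2.69,n=3)
E
```

```text
t 9.1333 box [ 13.6 158.  125.1] ft [-0.3  0.  -0.9] rot/row [ 0.002  0.002 -0.001]
0 [ 0.4 13.7  2.2]
1 [ 0.4 13.7  2.2]
2 [ 0.3 13.7  2.2]
```

Emit:
{"fn": "play_rows", "kwargs": {"motion": [{"xyz":[0,5,6],"rot":[0.006,0.004,-0.002],"grip":40},{"xyz":[0,12,0],"rot":[0,0,0],"grip":40},{"xyz":[0,12,0],"rot":[0,0,0],"grip":40},{"xyz":[0,8,0],"rot":[0,0,0],"grip":40},{"xyz":[0,0,0],"rot":[0,0,0],"grip":40}]}}

```text
t: 9.55
position: [0.5917, -0.2374, 0.0887]
orientation: [-1.567, 0.003, -2.688]
ft_force: [0.2, -0.5, -0.8]
finger_gap: 0.0404
```

```bash
python3 - <<'E'
from h import *
plan(W((20,157,84)),-2.69,n=1)
cv2.imwrite("pics/side6.png",optics.camera("side")[:,:,::-1])
s=cv2.imread("pics/side6.png")[160:260,300:400]
cv2.imwrite("pics/c6.png",cv2.resize(s,(500,500)))
E
```

```text
t 9.55 box [ 19.4 159.6  88.7] ft [ 0.2 -0.5 -0.8] rot/row [-0.003  0.002 -0.003]
0 [2.7 4.7 0.6]
```

View pics/c6.png

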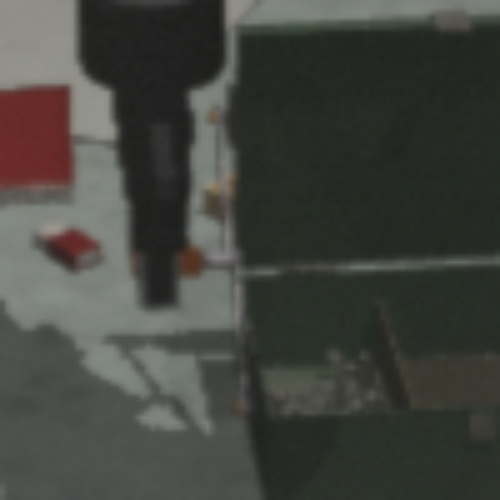

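The fingers straddle the orange grip at crop (190,262), clear of the lid. I'll narrow to a loose cage and push back and down.

Emit:
{"fn": "play_rows", "kwargs": {"motion": [{"xyz":[2,4,0],"rot":[0,0,0],"grip":24},{"xyz":[0,0,0],"rot":[0,0,0],"grip":24},{"xyz":[0,4,6],"rot":[0,0,0],"grip":24},{"xyz":[0,4,6],"rot":[0,0,0],"grip":24},{"xyz":[0,4,6],"rot":[0,0,0],"grip":24},{"xyz":[0,4,6],"rot":[0,0,0],"grip":24}], "grip_force": 40}}

```text
t: 10.1
position: [0.5994, -0.2559, 0.0709]
orientation: [-1.576, 0.005, -2.689]
ft_force: [-3.2, 6.8, 3.1]
finger_gap: 0.0236
```

```bash
python3 - <<'E'
from h import *
plan(W((48,157,65)),-2.69,n=4)
cv2.imwrite("pics/side7.png",optics.camera("side")[:,:,::-1])
s=cv2.imread("pics/side7.png")[140:260,290:450]
cv2.imwrite("pics/c7.png",cv2.resize(s,(640,480)))
E
```

```text
t 10.1 box [ 39.4 158.6  70.9] ft [-3.2  6.8  3.1] rot/row [ 0.001  0.    -0.001]
0 [0.4 1.5 2.1]
1 [0.4 1.5 2.1]
2 [0.4 1.5 2.1]
3 [0.4 1.5 2.1]
```

View pics/c7.png

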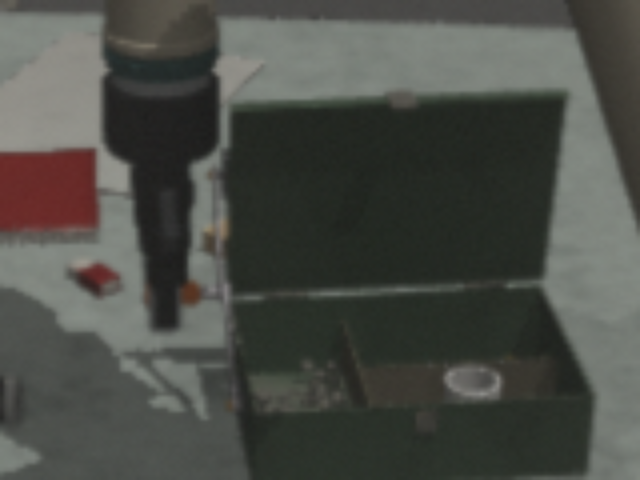

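The knee is yielding at about 7.5 N, with TCP box x=39. Continuing.

Emit:
{"fn": "play_rows", "kwargs": {"motion": [{"xyz":[0,4,5],"rot":[0,0,0],"grip":24},{"xyz":[0,4,5],"rot":[0,0,0],"grip":24},{"xyz":[0,4,4],"rot":[0,0,0],"grip":24},{"xyz":[0,0,0],"rot":[0,0,0],"grip":24}]}}

```text
t: 10.48
position: [0.6022, -0.2628, 0.0563]
orientation: [-1.596, 0.002, -2.692]
ft_force: [-0.3, -1.0, -0.1]
finger_gap: 0.0238
```

```bash
python3 - <<'E'
from h import *
plan(W((51,157,56)),-2.69,n=4)
cv2.imwrite("pics/side8.png",optics.camera("side")[:,:,::-1])
s=cv2.imread("pics/side8.png")[140:260,290:450]
cv2.imwrite("pics/c8.png",cv2.resize(s,(640,480)))
E
```

```text
t 10.4833 box [ 46.8 158.1  56.3] ft [-0.3 -1.  -0.1] rot/row [ 0.006 -0.    -0.001]
0 [0.3 0.  1. ]
1 [0.3 0.  1. ]
2 [0.3 0.1 1. ]
3 [0.3 0.1 1. ]
```

View pics/c8.png

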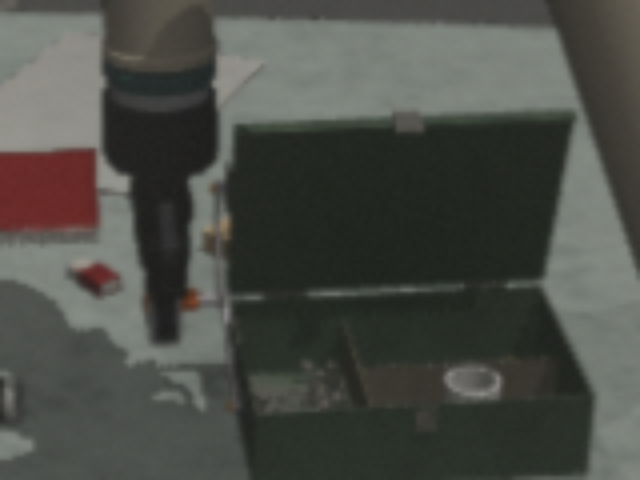

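The lid has tipped forward (top edge dropped from row 95 to 120 in the crop) and the knee is clearly broken. I'll push a bit more.

Emit:
{"fn": "play_rows", "kwargs": {"motion": [{"xyz":[0,1,3],"rot":[0.012,0,0],"grip":24},{"xyz":[0,2,3],"rot":[0.01,0,0],"grip":24},{"xyz":[0,3,2],"rot":[0,0,0],"grip":24},{"xyz":[0,3,2],"rot":[0,0,0],"grip":24},{"xyz":[0,0,0],"rot":[0,0,0],"grip":24}]}}

```text
t: 10.95
position: [0.6027, -0.2647, 0.0475]
orientation: [-1.589, 0.0, -2.694]
ft_force: [0.4, 1.1, -0.8]
finger_gap: 0.024
```

```bash
python3 - <<'E'
from h import *
plan(W((55,157,52)),-2.69,n=4)
cv2.imwrite("pics/side9.png",optics.camera("side")[:,:,::-1])
s=cv2.imread("pics/side9.png")[140:260,290:450]
cv2.imwrite("pics/c9.png",cv2.resize(s,(640,480)))
E
```

```text
t 10.95 box [ 48.8 157.7  47.5] ft [ 0.4  1.1 -0.8] rot/row [ 0.005 -0.001 -0.   ]
0 [ 0.2 -1.1  1.5]
1 [ 0.2 -1.1  1.5]
2 [ 0.2 -1.1  1.5]
3 [ 0.2 -1.1  1.5]
```

View pics/c9.png

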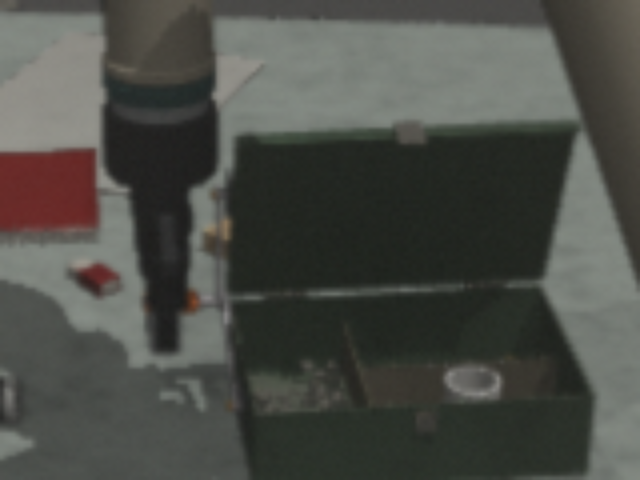

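Emit:
{"fn": "play_rows", "kwargs": {"motion": [{"xyz":[0,-2,4],"rot":[0.01,0,0],"grip":24},{"xyz":[0,1,5],"rot":[0.01,0,0],"grip":24},{"xyz":[0,2,5],"rot":[0,0,0],"grip":24},{"xyz":[0,2,4],"rot":[0,0,0],"grip":24},{"xyz":[0,2,3],"rot":[0,0,0],"grip":24}]}}

```text
t: 11.42
position: [0.6036, -0.2678, 0.0402]
orientation: [-1.604, -0.005, -2.697]
ft_force: [-2.9, 6.9, 6.2]
finger_gap: 0.0243
```

```bash
python3 - <<'E'
from h import *
plan(W((55,157,52)),-2.69,n=4)
cv2.imwrite("pics/side10.png",optics.camera("side")[:,:,::-1])
s=cv2.imread("pics/side10.png")[140:260,290:450]
cv2.imwrite("pics/c10.png",cv2.resize(s,(640,480)))
E
```

```text
t 11.4167 box [ 52.  157.1  40.2] ft [-2.9  6.9  6.2] rot/row [ 0.008 -0.002  0.001]
0 [ 0.  -3.   0.7]
1 [ 0.  -3.   0.7]
2 [ 0.  -3.   0.7]
3 [ 0.  -3.   0.7]
```

View pics/c10.png

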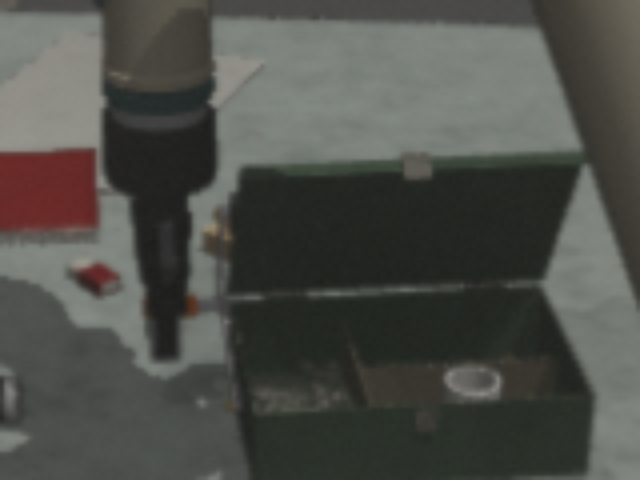

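```bash
cat >> h.py <<'E'
def lidang(uvL,uvR):
    for q in np.arange(0,1.5,.1):
        P=[W((78-153*np.cos(q),y,63+153*np.sin(q))) for y in(112,-112)]
        print(round(q,2),proj("side",P).round(0).tolist())
E
python3 -c "
from h import *
lidang(0,0)"
```

```text
0.0 [[353.0, 243.0], [440.0, 238.0]]
0.1 [[353.0, 238.0], [440.0, 233.0]]
0.2 [[353.0, 232.0], [440.0, 228.0]]
0.3 [[352.0, 226.0], [440.0, 222.0]]
0.4 [[352.0, 220.0], [440.0, 216.0]]
0.5 [[352.0, 214.0], [440.0, 210.0]]
0.6 [[352.0, 208.0], [440.0, 204.0]]
0.7 [[351.0, 202.0], [439.0, 198.0]]
0.8 [[351.0, 196.0], [439.0, 192.0]]
0.9 [[350.0, 190.0], [438.0, 186.0]]
1.0 [[350.0, 185.0], [437.0, 181.0]]
1.1 [[349.0, 180.0], [436.0, 176.0]]
1.2 [[348.0, 175.0], [434.0, 172.0]]
1.3 [[348.0, 171.0], [433.0, 168.0]]
1.4 [[347.0, 168.0], [432.0, 164.0]]
```

The lid is at about 1.05 rad by the projection check. I'll push the knee a little further.

Emit:
{"fn": "play_rows", "kwargs": {"motion": [{"xyz":[0,2,4],"rot":[0.015,0,0],"grip":24},{"xyz":[0,3,4],"rot":[0.01,0,0],"grip":24},{"xyz":[0,3,4],"rot":[0.008,0,0],"grip":24},{"xyz":[0,3,3],"rot":[0,0,0],"grip":24}]}}

```text
t: 11.8
position: [0.6047, -0.271, 0.0309]
orientation: [-1.591, -0.007, -2.7]
ft_force: [-3.2, 7.8, 3.8]
finger_gap: 0.024
```

```bash
python3 - <<'E'
from h import *
plan(W((55,157,40)),-2.69,n=4)
cv2.imwrite("pics/side11.png",optics.camera("side")[:,:,::-1])
s=cv2.imread("pics/side11.png")[140:260,290:450]
cv2.imwrite("pics/c11.png",cv2.resize(s,(640,480)))
E
```

```text
t 11.8 box [ 55.3 156.8  30.9] ft [-3.2  7.8  3.8] rot/row [ 0.005 -0.002  0.002]
0 [-0.  -2.3 -0.1]
1 [-0.  -2.3 -0.1]
2 [-0.  -2.3 -0.1]
3 [-0.  -2.3 -0.1]
```

View pics/c11.png

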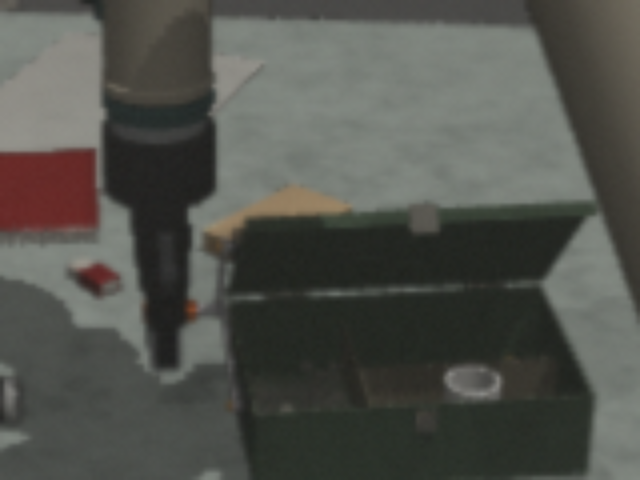

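Lid ≈0.82 rad now. One more small push on the knee.

Emit:
{"fn": "play_rows", "kwargs": {"motion": [{"xyz":[0,-3,3],"rot":[0.012,-0.004,0.006],"grip":24},{"xyz":[0,3,4],"rot":[0.008,0,0],"grip":24},{"xyz":[0,3,3],"rot":[0,0,0],"grip":24}]}}

```text
t: 12.1
position: [0.6044, -0.2728, 0.0253]
orientation: [-1.587, -0.005, -2.697]
ft_force: [-4.0, 8.7, 6.4]
finger_gap: 0.0241
```

```bash
python3 - <<'E'
from h import *
plan(W((52,158,90)),-2.69,n=4)
cv2.imwrite("pics/side12.png",optics.camera("side")[:,:,::-1])
s=cv2.imread("pics/side12.png")[140:260,290:450]
cv2.imwrite("pics/c12.png",cv2.resize(s,(640,480)))
E
```

```text
t 12.1 box [ 56.8 155.7  25.3] ft [-4.   8.7  6.4] rot/row [ 0.004 -0.002  0.001]
0 [ -0.5 -16.2  -1.5]
1 [ -0.5 -16.2  -1.4]
2 [ -0.5 -16.2  -1.3]
3 [ -0.5 -16.2  -1.3]
```

View pics/c12.png

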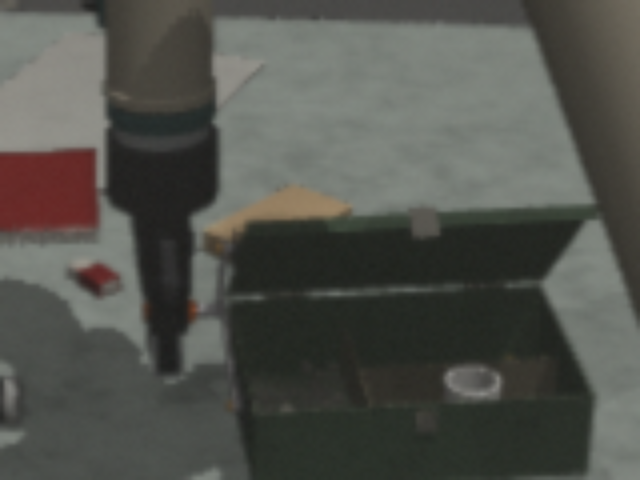

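Lid ≈0.8 rad. I'll release the cage, back off upward, then press the lid from outside.

Emit:
{"fn": "play_rows", "kwargs": {"motion": [{"xyz":[0,0,-3],"rot":[0,0,0],"grip":42},{"xyz":[0,-5,0],"rot":[0.01,0,0],"grip":42},{"xyz":[0,-25,0],"rot":[0.005,0,0],"grip":42},{"xyz":[0,-35,0],"rot":[0,0,0],"grip":42},{"xyz":[0,-38,0],"rot":[0,0,0],"grip":42},{"xyz":[0,-38,0],"rot":[0,0,0],"grip":42},{"xyz":[0,-38,0],"rot":[0,0,0],"grip":42},{"xyz":[0,-38,0],"rot":[0,0,0],"grip":42}]}}

```text
t: 12.82
position: [0.6029, -0.2742, 0.2434]
orientation: [-1.567, -0.014, -2.698]
ft_force: [0.9, -1.0, 0.5]
finger_gap: 0.0418
```

```bash
python3 - <<'E'
from h import *
plan(W((15,30,240)),-2.69,n=5)
E
```

```text
t 12.8167 box [ 57.4 153.8 243.4] ft [ 0.9 -1.   0.5] rot/row [-0.001 -0.002  0.003]
0 [24.8  1.  -8.3]
1 [24.8  0.9 -8.3]
2 [24.8  0.9 -8.4]
3 [24.8  0.8 -8.4]
4 [24.8  0.7 -8.5]
```

Emit:
{"fn": "play_rows", "kwargs": {"motion": [{"xyz":[25,0,-8],"rot":[0,-0.004,0.006],"grip":0},{"xyz":[25,0,-8],"rot":[0,-0.004,0.006],"grip":0},{"xyz":[25,1,-8],"rot":[0,0,0],"grip":0},{"xyz":[25,1,-8],"rot":[0,0,0],"grip":0},{"xyz":[22,1,-8],"rot":[0,0,0],"grip":0},{"xyz":[0,0,0],"rot":[0,0,0],"grip":0},{"xyz":[0,0,0],"rot":[0,0,0],"grip":0}]}}

```text
t: 13.4
position: [0.4816, -0.3043, 0.2614]
orientation: [-1.511, 0.018, -2.69]
ft_force: [0.8, -0.4, 0.2]
finger_gap: -0.0001
```

```bash
python3 - <<'E'
from h import *
plan(W((-5,30,172)),-2.69,n=4)
cv2.imwrite("pics/side13.png",optics.camera("side")[:,:,::-1])
s=cv2.imread("pics/side13.png")[120:270,290:490]
cv2.imwrite("pics/c13.png",cv2.resize(s,(800,600)))
E
```

```text
t 13.4 box [ 31.7  31.5 261.4] ft [ 0.8 -0.4  0.2] rot/row [-0.015 -0.    -0.004]
0 [  0.8  21.8 -10.5]
1 [  0.7  21.9 -10.2]
2 [ 0.6 22.1 -9.8]
3 [ 0.5 22.2 -9.5]
```

View pics/c13.png

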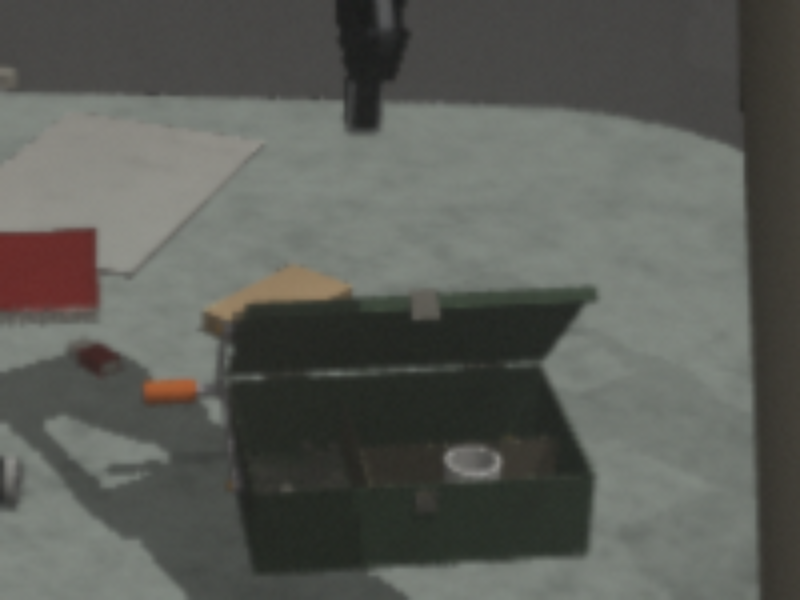

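The lid holds at ~0.8 rad, with the shut fingers above and behind it. I'll come down near its free edge.

Emit:
{"fn": "play_rows", "kwargs": {"motion": [{"xyz":[0,15,-11],"rot":[-0.03,0,-0.008],"grip":0},{"xyz":[0,20,-11],"rot":[-0.03,0,-0.008],"grip":0},{"xyz":[0,20,-8],"rot":[0,0,0],"grip":0},{"xyz":[0,15,-6],"rot":[0,0,0],"grip":0},{"xyz":[0,0,0],"rot":[0,0,0],"grip":0}]}}

```text
t: 13.87
position: [0.4713, -0.2721, 0.1863]
orientation: [-1.572, 0.003, -2.688]
ft_force: [0.1, 1.8, 0.1]
finger_gap: 0.0003
```

```bash
python3 - <<'E'
from h import *
plan(W((-5,30,172)),-2.69,n=1)
H=np.array([78,63])
for q in np.arange(.9,-.05,-.1): print(round(q,1),(H+125*np.array([-np.cos(q),np.sin(q)])+2*np.array([np.sin(q),np.cos(q)])).round(1))
E
```

```text
t 13.8667 box [ -1.8  36.2 186.3] ft [0.1 1.8 0.1] rot/row [ 0.001  0.002 -0.003]
0 [ 6.3 14.3 -3.2]
0.9 [  1.9 162.2]
0.8 [ -7.7 154.1]
0.7 [-16.3 145.1]
0.6 [-24.  135.2]
0.5 [-30.7 124.7]
0.4 [-36.4 113.5]
0.3 [-40.8 101.9]
0.2 [-44.1  89.8]
0.1 [-46.2  77.5]
0.0 [-47.  65.]
```

Emit:
{"fn": "play_rows", "kwargs": {"motion": [{"xyz":[5,8,-3],"rot":[0,0,0],"grip":0},{"xyz":[0,9,-4],"rot":[0,0,0],"grip":0},{"xyz":[0,9,-5],"rot":[0,0,0],"grip":0},{"xyz":[0,8,-6],"rot":[0,0,0],"grip":0},{"xyz":[0,8,-6],"rot":[0,0,0],"grip":0}]}}

```text
t: 14.28
position: [0.4611, -0.253, 0.1417]
orientation: [-1.568, 0.004, -2.685]
ft_force: [-0.0, -0.2, 1.9]
finger_gap: -0.0001
```

```bash
python3 - <<'E'
from h import *
plan(W((-30,30,125)),-2.69,n=3)
cv2.imwrite("pics/side14.png",optics.camera("side")[:,:,::-1])
s=cv2.imread("pics/side14.png")[120:270,290:490]
cv2.imwrite("pics/c14.png",cv2.resize(s,(640,480)))
E
```

```text
t 14.2833 box [-23.4  35.4 141.7] ft [-0.  -0.2  1.9] rot/row [-0.001  0.002 -0.001]
0 [ 1.8  5.6 -2.2]
1 [ 1.8  5.6 -2.2]
2 [ 1.8  5.6 -2.2]
```

View pics/c14.png

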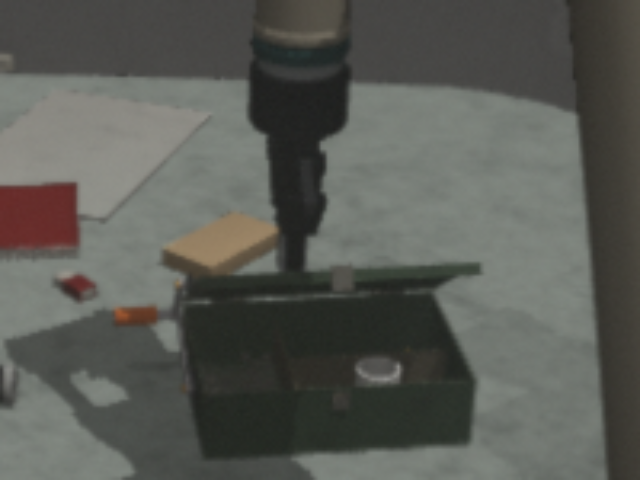

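It's working: the lid is ≈0.55 rad. Continuing slowly.

Emit:
{"fn": "play_rows", "kwargs": {"motion": [{"xyz":[1,6,-4],"rot":[0,0,0],"grip":0},{"xyz":[1,6,-3],"rot":[0,0,0],"grip":0},{"xyz":[0,6,-3],"rot":[0,0,0],"grip":0},{"xyz":[0,6,-3],"rot":[0,0,0],"grip":0},{"xyz":[0,6,-2],"rot":[0,0,0],"grip":0},{"xyz":[0,6,-2],"rot":[0,0,0],"grip":0}]}}

```text
t: 14.83
position: [0.4514, -0.2357, 0.1026]
orientation: [-1.568, 0.006, -2.685]
ft_force: [1.1, 0.1, 1.8]
finger_gap: -0.0
```

```bash
python3 - <<'E'
from h import *
plan(W((-45,30,85)),-2.69,n=4)
E
```

```text
t 14.8333 box [-43.2  34.2 102.6] ft [1.1 0.1 1.8] rot/row [-0.001  0.001 -0.002]
0 [ 1.1  4.4 -0.5]
1 [ 1.1  4.4 -0.5]
2 [ 1.1  4.4 -0.5]
3 [ 1.1  4.4 -0.5]
```

Emit:
{"fn": "play_rows", "kwargs": {"motion": [{"xyz":[1,5,0],"rot":[0,0,0],"grip":0},{"xyz":[0,5,0],"rot":[0,0,0],"grip":0},{"xyz":[0,5,0],"rot":[0,0,0],"grip":0},{"xyz":[0,5,0],"rot":[0,0,0],"grip":0},{"xyz":[0,5,0],"rot":[0,0,0],"grip":0}]}}

```text
t: 15.25
position: [0.4492, -0.2344, 0.0741]
orientation: [-1.572, 0.005, -2.685]
ft_force: [-0.2, 1.0, 0.8]
finger_gap: -0.0004
```

```bash
python3 - <<'E'
from h import *
plan(W((-47,30,65)),-2.69,n=4)
cv2.imwrite("pics/side15.png",optics.camera("side")[:,:,::-1])
s=cv2.imread("pics/side15.png")[120:270,290:490]
cv2.imwrite("pics/c15.png",cv2.resize(s,(640,480)))
E
```

```text
t 15.25 box [-45.3  32.7  74.1] ft [-0.2  1.   0.8] rot/row [ 0.     0.001 -0.001]
0 [ 0.7  2.3 -0.4]
1 [ 0.7  2.3 -0.4]
2 [ 0.7  2.3 -0.4]
3 [ 0.7  2.3 -0.4]
```

View pics/c15.png

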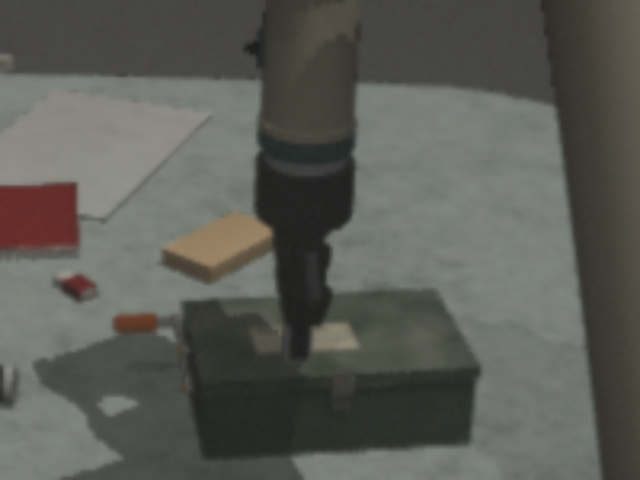

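Nearly shut. I'll press the last bit gently and watch for contact force.

Emit:
{"fn": "play_rows", "kwargs": {"motion": [{"xyz":[0,4,0],"rot":[0,0,0],"grip":0},{"xyz":[0,3,0],"rot":[0,0,0],"grip":0},{"xyz":[0,3,0],"rot":[0,0,0],"grip":0}]}}

```text
t: 15.55
position: [0.4491, -0.2345, 0.0643]
orientation: [-1.573, 0.004, -2.686]
ft_force: [-8.5, 6.3, 45.3]
finger_gap: -0.0001
```

The lid is firmly shut at z=0.064, with a 45 N fingertip reaction. Retreating upward.

Emit:
{"fn": "play_rows", "kwargs": {"motion": [{"xyz":[0,-6,0],"rot":[0,0,0],"grip":0},{"xyz":[0,-25,0],"rot":[0,0,0],"grip":0},{"xyz":[0,-35,0],"rot":[0,0,0],"grip":0},{"xyz":[0,-35,0],"rot":[0,0,0],"grip":0},{"xyz":[0,-35,0],"rot":[0,0,0],"grip":0},{"xyz":[0,0,0],"rot":[0,0,0],"grip":0},{"xyz":[0,0,0],"rot":[0,0,0],"grip":0}]}}

```text
t: 16.13
position: [0.4486, -0.2362, 0.2055]
orientation: [-1.572, 0.003, -2.685]
ft_force: [-0.6, -0.3, -0.7]
finger_gap: -0.0003
```

```bash
python3 - <<'E'
from h import *
s=bot.observe();print(s["t"],s["position"],s["ft_force"],s["dq"].round(3))
for n in M: cv2.imwrite(f"pics/{n}16.png",optics.camera(n)[:,:,::-1])
s=cv2.imread("pics/side16.png")[150:270,290:450];t=cv2.imread("pics/top16.png")[120:360,320:560]
cv2.imwrite("pics/c16.png",np.hstack([cv2.resize(s,(480,360)),cv2.resize(t,(320,320))[:,:] if 0 else cv2.copyMakeBorder(cv2.resize(t,(320,320)),0,40,0,0,0)]))
print(proj("side",[W((-76,y,65)) for y in (112,-112)]))
E
```

```text
16.1333 [ 0.44856773 -0.23615702  0.20546055] [-0.64639171 -0.25641258 -0.68343593] [ 0.001 -0.042 -0.073 -0.001  0.008  0.   ]
[[352.65622888 242.96366679]
 [439.67184597 238.01615498]]
```

View pics/c16.png

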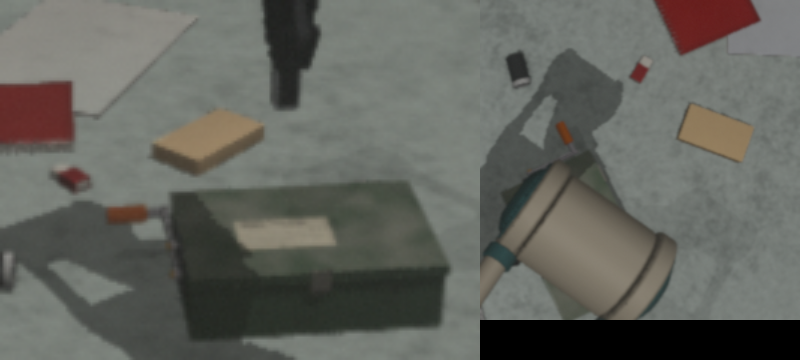

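The lid's edge corners are at side (350,243) and (439,239), against a predicted (353,243) and (440,238) for shut. The eraser, can and block sit where they were, and the arm is clear.

```bash
python3 -c "
from cell import ticket; print(ticket.finish_job())"
```

```text
the job is handed in; nothing more can be done
None
```

The job is handed in at about 16 s. The sleeve is standing in the front right compartment, the stay is broken, and the lid is shut.

- **Sleeve:** I set the white sleeve with the violet tape on the compartment floor and let go. It measured at about (-34, -39) mm in the box frame, upright. I couldn't see it again once the lid was shut.
- **Stay:** I pushed the orange knee grip back and down, with a force reading of up to about 11 N. The knee broke while the lid was still high: about 1.05 rad in a later picture, well above the 0.9 rad needed. I kept pushing until the lid was at about 0.8 rad.
- **Lid:** I then pressed the lid down slowly from outside with the closed fingertips. The last press reached 45 N at the fingertips, more than the few newtons needed but well under the 120 N wrist limit.

**Last checks:** The lid's edge corners were within about 3 px of where a fully shut lid should appear. The tip height of 64 mm also agreed, and the wrist force was near zero with the arm clear. The eraser, film can and wood block looked unmoved in the last pictures; I didn't measure them. No check failed.

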